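Slide the temperature probe into the thermostat's port

ROBOT

A 6-joint arm with a two-finger parallel gripper is mounted at the origin on the work surface. World frame = base frame: x ahead of the robot, y to its left, z up, the work surface at z = 0. Lengths are in m, angles in rad, forces in N, time in s.
With the tool pointing down it reaches from about 0.375 to 0.925 m from the base axis. Payload 5.7 kg.
Tool frame: the origin (TCP) lies at the very end of the fingers, on their centre line; the grasp point (between the pads) lies grip_point_offset behind it (grip_point_offset is the distance from the TCP to the grasp point, in m); z points along the fingers, y is the line along which they close (so a half turn about z gives the same grasp; the last joint's range is limited). The gripper opens to 85 mm and grips with 20 to 120 N. Pads are 22 mm wide; open, the fingers measure 114 mm over their backs; the gripper's body (76 mm by 85 mm) begins 54 mm behind the grasp point. The pads swing forward as they close: fully open they stand 13 mm farther back than shut.
Start: joints at [-1.448, 0.359, 1.51, -0, 1.272, -0.115], TCP at [0.141, -0.583, 0.231] pointing down, gripper open.
Joint ranges: [-2.97, 2.97], [-1.01, 2.36], [0.21, 2.38], [-0.96, 4.11], [0.2, 2.71], [-2.98, 2.98]. Speed limits (rad/s): [2.39, 2.39, 3.14, 3.14, 3.14, 3.14].

INTERFACE

Orientations are given as [roll, pitch, yaw] about the fixed x, y, z axes, in that order (R = Rz(yaw) Ry(pitch) Rx(roll)).
In Python, from rig import observe, snapshot, camera_info, close_job, grip_point_offset gives the robot as it stands.
- The arm moves only by the tool apply_moves, never from a script. Its argument "increments" is a list of rows, each a list of 3 entries, a list of its own where there are three numbers: the shift along the tool's x, y, z in units of 40 mm (1.0 is 40 mm), then the turn, a rotation vector about the tool's x, y, z in units of 8 degrees (1.0 is 8 degrees), then the gripper command: -1 is shut, 1 is fully open, values between are in proportion. In form: [[[dx, dy, dz], [wx, wy, wz], gripper], ...]. A call has 1 to 20 rows; each row shifts and turns the commanded pose from where the row before left it, along the tool's axes as they then stand; what a row does not reach is not made up. A row lasts 1/10 s, in which the tool goes at most 50 mm and 8.59 degrees, less where a joint would pass 70% of its speed; a pose out of reach is approached as far as the arm can. A call is refused whole if a number of a shift passes 1 or a number of a turn 1, either way. A call with a gripper value outside its range is refused whole. The fingers move at their own pace and stop on an object; "newtons" is the grip in N (left out, the last holds). Time passes only in rows, so rows that do not move let the fingers close. It gives the time, the measured TCP pose, the force, the opening and the grip force at its end, in the units of the state.
- observe(): the state, without advancing time (a new reading comes with each control period).
- snapshot(name): name is "side" or "top" or "wrist"; returns the picture (384x512x3 uint8, red, green, blue); there is no depth.
- camera_info(name): a dict with "fx", "fy", "cx", "cy" (pixels), "R" (3x3) and "t" (3): a world point X has camera coordinates R X + t. Camera axes: x right, y down, z forward; pixel columns grow to the right and rows downward; lengths in m; the calibration is good to about 2 mm. A picture is of the moment at which its call begins: read the wrist's pose just before it. camera_info takes no time and is no camera call; for the wrist camera it gives the pose at the moment of the call.
- close_job(): hands the job in; it is judged then, once.
The state is a dict: "time_s": time; "joints": joint angles; "qd": joint speeds; "joint_efforts": joint torques, N m; "eef_pos": TCP position; "tcp_rot": TCP orientation; "ft_force": force on the tool from outside, world axes, zero at the start; "wrist_torque": the same for the moment, N m; "grip_width": opening from 0.0 (shut) to 1.0 (fully open); "grip_force": force on a finger pad.
Only numpy, scipy, OpenCV 4.12 (cv2) and the standard library are available. Lean on these libraries where they do the work, as an engineer would, in place of code of your own. Each camera call takes 0.05 s, during which the arm holds its last target. There are 200 camera calls.

TASK

Take the temperature probe (the one with the tall straight handle) out of the white rack, set its tip down on the metal plate of the blue thermostat a few centimetres beside the wide port, and slide it across the plate until it is over the port and can drop in: do not come down into the port from straight above. Let the probe go down until its collar lies flat on the plate, and let go of it. Leave the stopper with the mushroom knob where it stands in the rack.

Things in the scene. Friction and masses are not known exactly. Their poses are not given: they have to be found in the camera images.
- probe_grip (a point): Centre of the probe's white round handle (24 mm diameter, 54 mm tall, two black bands), on its axis, z up. Below the handle: black rubber collar 60 mm diameter, 10 mm thick, its top 27 mm below this point; then a steel stem 14 mm diameter. Loose, 0.12 kg. It stands in a well of the white rack (55 mm high), collar on the rack's top, next to the stopper: lift 45 mm to clear.
- probe_tip (a point): Lower end of the probe's steel stem, on the axis, 73 mm below probe_grip and 36 mm below the collar's underside (hidden in the rack at the start). z up along the axis.
- port (a point): Mouth centre of the 36 mm round port, 47 mm deep, level with the bare aluminium plate on the fixed blue thermostat (150 x 240 mm, plate 72 mm above the bench). The stem has 11 mm of play all round; the collar comes to rest on the plate. z up, y along the long side: the plate spans x -75 to 75, y -175 to 65 mm here, so the free area is on the -y side (two small flush rubber blanks at y -150 mm).
- stopper_knob (a point): Centre of the bystander's knob: a loose stopper in the rack's other well, 120 mm from the probe. Same collar and stem, but a low mushroom knob 38 mm in diameter, 12 mm thick, its top 34 mm above the rack. z up. It stays there.
Things that resemble listed ones, but are neither listed nor needed, are in the scene too. Leave any green or red look-alike of the part that bears probe_grip alone.

How it is judged:
By the outcome, as a careful person would: the job done as asked, in the order asked, and still so for the second after the job is handed in, with the robot touching nothing.
It also fails if it takes over 45 s, if anything falls off the work surface, if the arm or the gripper's body presses on something with over 40 N, if the wrist force passes 120 N, or if a joint passes its speed limit or range.

## Working session

There is one attempt and no reset: what is moved stays moved. The work goes in short steps, Python scripts to look and compute and a tool call to move; the robot and the scene stay as the last step left them, time stands still between calls to the robot, and variables do not carry over. Pictures are saved under pics/ and viewed, at most 10 in all, crops included, and the job is handed in when it is done.

Besides the shell and the picture viewer there is one more tool, called after "Emit:" as a command line: name --argument value ..., lists and objects as JSON in quotes. apply_moves: Moves the arm, as the interface text tells. Its arguments: {"type":"object","properties":{"increments":{"type":"array"},"newtons":{"type":"number"}},"required":["increments"]}

```bash
mkdir -p pics
python3 - <<'E'
from rig import *
import cv2,numpy as np
print(observe(),grip_point_offset)
a=snapshot("top");b=snapshot("side");
cv2.imwrite("pics/top.png",a[:,:,::-1]);cv2.imwrite("pics/side.png",b[:,:,::-1])
for n in("top","side","wrist"):
  print(n,camera_info(n))
E
```

```text
{'time_s': 0.0, 'joints': array([-1.44810737e+00,  3.59523654e-01,  1.51146003e+00,  6.22140450e-06,
        1.27251080e+00, -1.15072802e-01]), 'qd': array([ 8.49871457e-05, -4.99430530e-04,  3.28494763e-05, -1.78236493e-03,
       -1.27102090e-03, -6.22752870e-04]), 'joint_efforts': array([-1.58940573e-03, -5.27622414e+01, -2.78625762e+01, -1.34785982e-04,
        1.34225571e-02, -2.25665366e-05]), 'eef_pos': array([ 0.1412411 , -0.58241863,  0.230432  ]), 'tcp_rot': array([-3.13970409e+00, -2.24269209e-04,  2.37759708e-01]), 'ft_force': array([-0.16829417, -0.08567207,  0.05355563]), 'wrist_torque': array([ 0.051459  ,  0.02784042, -0.05241619]), 'grip_force': 0.0, 'grip_width': 0.9987756692994338} 0.0187
top {'fx': 449.0361930634766, 'fy': 449.0361930634766, 'cx': 256.7706978886091, 'cy': 187.5396400049195, 'R': array([[-3.27028223e-03, -9.99994632e-01,  2.02734135e-04],
       [-9.97672877e-01,  3.24888214e-03, -6.81048859e-02],
       [ 6.81038616e-02, -4.24984546e-04, -9.97678146e-01]]), 't': array([0.04000749, 0.64091621, 1.13409725])}
side {'fx': 428.8496577192031, 'fy': 428.8496577192031, 'cx': 251.41663151304996, 'cy': 190.72686426985786, 'R': array([[-0.70190285, -0.71226694,  0.00286356],
       [-0.49511048,  0.48500812, -0.72085556],
       [ 0.51205273, -0.50738835, -0.69307941]]), 't': array([0.47414723, 0.36109286, 0.84567895])}
wrist {'fx': 319.3640118290413, 'fy': 319.3640118290413, 'cx': 259.9003695263625, 'cy': 193.6352055643257, 'R': array([[ 0.23501731, -0.97198926, -0.00193345],
       [-0.91829352, -0.22268534,  0.32733507],
       [-0.31859672, -0.07515393, -0.94490635]]), 't': array([-0.59834311, -0.04288739,  0.38006476])}
```

View pics/top.png

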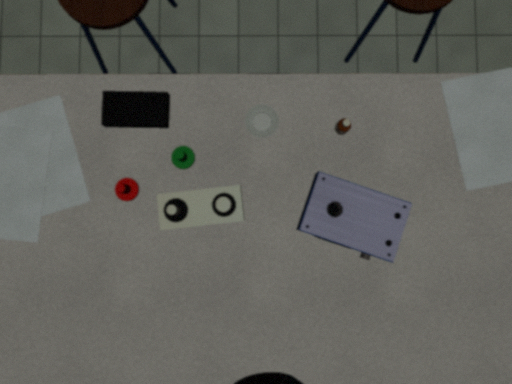

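View pics/side.png

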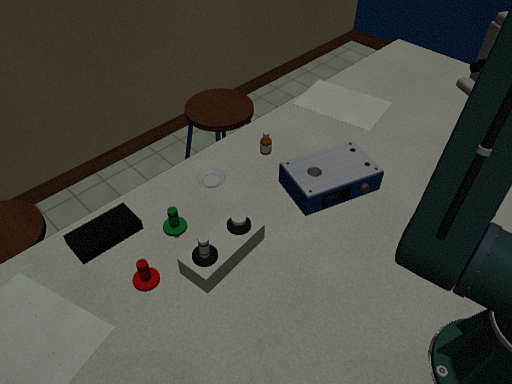

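The top view shows the white rack at (200,207), with the probe's collar and handle at (175,210) and the stopper at (224,204). The thermostat plate has its port at (335,209), and the blanks are at (397,216) and (389,242). The side view shows the probe's tall handle at (204,245), the stopper at (238,223) and the port at (315,172).

```bash
cat > h.py <<'E'
import numpy as np,cv2
from rig import *
def ray(c,p):
    d=c["R"].T@np.array([(p[0]-c["cx"])/c["fx"],(p[1]-c["cy"])/c["fy"],1]);o=-c["R"].T@c["t"]
    return o,d/np.linalg.norm(d)
def onz(c,p,z):
    o,d=ray(c,p);return o+d*(z-o[2])/d[2]
def tri(*cp):
    A=np.zeros((3,3));b=np.zeros(3);L=[ray(c,p) for c,p in cp]
    for o,d in L:
        M=np.eye(3)-np.outer(d,d);A+=M;b+=M@o
    X=np.linalg.solve(A,b)
    return X,max(np.linalg.norm(np.cross(X-o,d)) for o,d in L)
def proj(c,X):
    v=c["R"]@X+c["t"];return v[0]/v[2]*c["fx"]+c["cx"],v[1]/v[2]*c["fy"]+c["cy"]
def blobs(im,box,lo,hi,amin=15):
    x0,y0,x1,y1=box;g=im[y0:y1,x0:x1].max(2)
    m=((g>=lo)&(g<=hi)).astype(np.uint8)
    out=[]
    for k in cv2.findContours(m,cv2.RETR_LIST,cv2.CHAIN_APPROX_NONE)[0]:
        if cv2.contourArea(k)>amin and len(k)>5:
            e=cv2.fitEllipse(k);out.append((np.round([e[0][0]+x0,e[0][1]+y0],1).tolist(),np.round(e[1],1).tolist(),round(e[2]),cv2.contourArea(k)))
    return out
E
python3 - <<'E'
from h import *
T=cv2.imread("pics/top.png")[:,:,::-1];S=cv2.imread("pics/side.png")[:,:,::-1]
for n,im,bx in(("top rack",T,(150,180,250,235)),("top plate",T,(295,165,415,265)),("side rack",S,(178,205,268,290)),("side plate",S,(285,150,380,195))):
    print(n)
    for b in blobs(im,bx,0,75): print(b)
def z(im,b,k): 
    return cv2.resize(im[b[1]:b[3],b[0]:b[2]],None,fx=k,fy=k,interpolation=cv2.INTER_CUBIC)
a=np.hstack([z(T,(150,175,250,275),4),z(S,(180,200,280,300),4)])
cv2.imwrite("pics/c1.png",a[:,:,::-1])
E
```

```text
top rack
([171.0, 209.4], [10.9, 11.3], 90, 94.0)
([175.4, 209.8], [23.0, 23.4], 62, 421.0)
([222.9, 203.9], [16.1, 16.3], 139, 203.5)
([223.5, 204.4], [22.9, 23.0], 145, 412.0)
top plate
([365.0, 255.4], [5.6, 11.8], 107, 43.5)
([388.3, 242.5], [5.3, 6.3], 90, 25.0)
([331.6, 241.5], [1.6, 32.6], 109, 22.5)
([397.1, 215.4], [5.4, 6.6], 104, 26.5)
([334.4, 208.9], [15.2, 15.7], 139, 185.5)
([307.6, 199.0], [3.1, 78.8], 19, 150.0)
side rack
([204.4, 254.2], [24.6, 25.2], 83, 470.0)
([221.7, 233.2], [64.5, 114.1], 37, 1030.5)
([180.6, 223.9], [4.6, 10.7], 5, 30.0)
([238.7, 225.8], [17.2, 24.6], 88, 269.5)
([181.4, 225.0], [8.8, 19.8], 2, 95.5)
side plate
([359.6, 185.6], [15.6, 75.9], 77, 663.0)
([292.2, 185.4], [14.0, 30.1], 145, 250.0)
([314.2, 171.3], [8.5, 13.8], 96, 89.0)
```

View pics/c1.png

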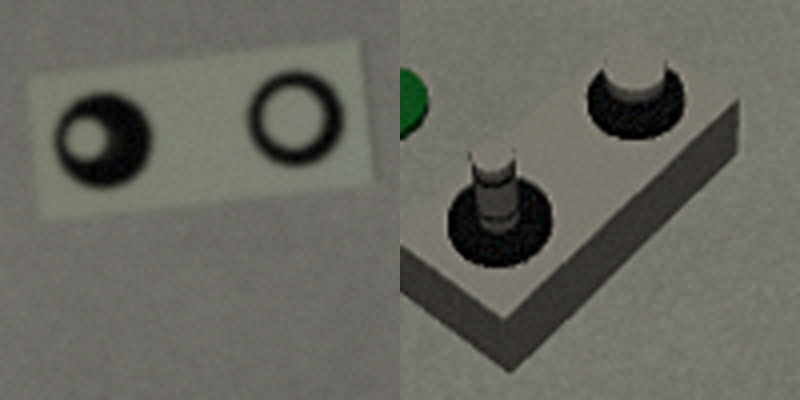

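Run:
```python
from h import *
t,s=camera_info("top"),camera_info("side")
print("collar",tri((t,(175.6,209.8)),(s,(205,254.7))))
print("handle top",tri((t,(171,209.4)),(s,(203.3,238))))
print("stopper collar",tri((t,(223.5,204.4)),(s,(238.7,224.5))))
print("port",tri((t,(334.4,208.9)),(s,(314.4,171.3))))
for z in(.055,.065):print(onz(t,(175.6,209.8),z))
for z in (.109,.119):print(onz(t,(171,209.4),z))
P=onz(t,(334.4,208.9),.072);print("port",P)
b1=onz(t,(397.1,215.4),.072);b2=onz(t,(388.3,242.5),.072)
m=(b1+b2)/2;d=m-P;print(b1,b2,d,np.linalg.norm(d),"yaw of -y dir",np.arctan2(d[1],d[0]))
a=onz(t,(175.6,209.8),.065)-onz(t,(223.5,204.4),.065);print("rack dir",a,np.linalg.norm(a),np.arctan2(a[1],a[0]))
```

```text
collar (array([0.583819  , 0.23986986, 0.05794608]), np.float64(4.645559145284306e-05))
handle top (array([0.5834664 , 0.23975985, 0.11757966]), np.float64(0.00021256366409721093))
stopper collar (array([0.59699412, 0.12100781, 0.05755522]), np.float64(0.00022899573558939304))
port (array([ 0.58467058, -0.15253399,  0.07047002]), np.float64(0.0002456026464046941))
[0.58384284 0.24036747 0.055     ]
[0.58365069 0.23856443 0.065     ]
[0.58378857 0.24154922 0.109     ]
[0.58358718 0.23964375 0.119     ]
port [ 0.5844498  -0.15242653  0.072     ]
[ 0.56802433 -0.30593783  0.072     ] [ 0.50204531 -0.28282444  0.072     ] [-0.04941498 -0.14195461  0.        ] 0.15030952247842355 yaw of -y dir -1.9057811279660846
rack dir [-0.01294622  0.11826305  0.        ] 0.11896955251776906 1.6798318662116654
```

Emit:
apply_moves --increments '[[[0,0,0],[0,0,1],1],[[0,0,0],[0,0,1],1],[[0,0,0],[0,0,1],1],[[0,0,0],[0,0,1],1],[[0,0,0],[0,0,0.1],1],[[0.656,-0.844,0],[0,0,0],1],[[0.656,-0.844,0],[0,0,0],1],[[0.656,-0.844,0],[0,0,0],1],[[0.656,-0.844,0],[0,0,0],1],[[0.656,-0.844,0],[0,0,0],1],[[0.656,-0.844,0],[0,0,0],1],[[0.656,-0.844,0],[0,0,0],1],[[0.656,-0.844,0],[0,0,0],1],[[0.656,-0.844,0],[0,0,0],1],[[0.656,-0.844,0],[0,0,0],1]]'

```text
time_s: 1.6
eef_pos: [0.5013, -0.3491, 0.2311]
tcp_rot: [-3.141, 0.0, -0.331]
ft_force: [0.7, -1.1, -0.5]
grip_width: 0.998
grip_force: 0.0
```

Emit:
apply_moves --increments '[[[-0.191,-0.973,0],[0,0,0],1],[[-0.191,-0.973,0],[0,0,0],1],[[-0.191,-0.973,0],[0,0,0],1],[[-0.191,-0.973,0],[0,0,0],1],[[-0.191,-0.973,0],[0,0,0],1],[[-0.191,-0.973,0],[0,0,0],1],[[-0.191,-0.973,0],[0,0,0],1],[[-0.191,-0.973,0],[0,0,0],1],[[-0.191,-0.973,0],[0,0,0],1],[[-0.191,-0.973,0],[0,0,0],1],[[-0.191,-0.973,0],[0,0,0],1],[[-0.191,-0.973,0],[0,0,0],1],[[-0.191,-0.973,0],[0,0,0],1],[[-0.191,-0.973,0],[0,0,0],1],[[-0.191,-0.973,0],[0,0,0],1],[[0,0,0],[0,0,0],1],[[0,0,0],[0,0,0],1]]'

```text
time_s: 3.3
eef_pos: [0.5831, 0.2393, 0.2308]
tcp_rot: [3.141, 0.001, -0.33]
ft_force: [-0.8, -0.2, -0.4]
grip_width: 0.992
grip_force: 0.0
```

Run:
```python
from h import *
w=camera_info("wrist");print(observe()["eef_pos"],-w["R"].T@w["t"])
im=snapshot("wrist");cv2.imwrite("pics/w1.png",im[:,:,::-1])
for X in([.5838,.2395,.065],[.5838,.2395,.119],[.597,.121,.065]):print(proj(w,np.array(X)))
```

```text
[0.58314037 0.23928128 0.23079865] [0.66214068 0.21226589 0.37222815]
(np.float64(259.34511447696383), np.float64(171.0159437448707))
(np.float64(259.28826825921266), np.float64(187.92888136720472))
(np.float64(373.7642932498071), np.float64(118.6167062525347))
```

View pics/w1.png

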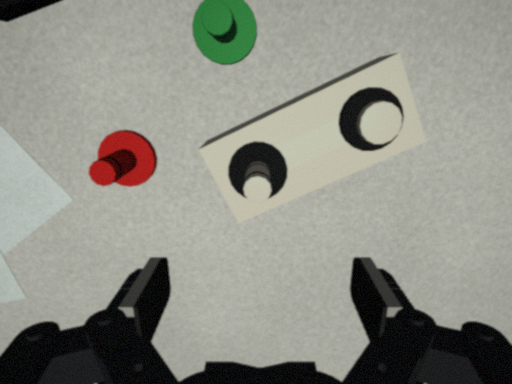

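The wrist view confirms the estimate: handle top at (257,187) against (259,188) predicted, and collar at (258,171). The fingers straddle it, so I'm going down.

Emit:
apply_moves --increments '[[[0,0,0.9],[0,0,0],1],[[0,0,0.9],[0,0,0],1],[[0,0,0.9],[0,0,0],1],[[0,0,0.7],[0,0,0],1],[[0,0,0.47],[0,0,0],1],[[0,0,0],[0,0,0],1],[[0,0,0],[0,0,0],-1],[[0,0,0],[0,0,0],-1],[[0,0,0],[0,0,0],-1],[[0,0,0],[0,0,0],-1],[[0,0,0],[0,0,0],-1],[[0,0,0],[0,0,0],-1],[[0,0,0],[0,0,0],-1],[[0,0,0],[0,0,0],-1]]' --newtons 60

```text
time_s: 4.75
eef_pos: [0.5845, 0.239, 0.0779]
tcp_rot: [-3.14, -0.002, -0.334]
ft_force: [-0.7, -0.3, 6.3]
grip_width: 0.269
grip_force: 58.6
```

Emit:
apply_moves --increments '[[[0,0,-0.25],[0,0,0],-1],[[0,0,-0.5],[0,0,0],-1],[[0,0,-0.8],[0,0,0],-1],[[0,0,-0.9],[0,0,0],-1],[[0,0,-0.8],[0,0,0],-1],[[0,0,-0.25],[0,0,0],-1],[[0,0,0],[0,0,0],-1]]'

```text
time_s: 5.45
eef_pos: [0.5845, 0.239, 0.2186]
tcp_rot: [-3.139, -0.003, -0.334]
ft_force: [1.0, 0.8, -1.5]
grip_width: 0.267
grip_force: 58.7
```

Run:
```python
from h import *
o=observe();print({k:o[k] for k in("eef_pos","tcp_rot","ft_force","wrist_torque","grip_width")})
w=camera_info("wrist")
im=snapshot("wrist");s=snapshot("side")
p=proj(camera_info("side"),o["eef_pos"]);print(p);u,v=map(int,p)
c=cv2.resize(s[max(v-60,0):v+60,max(u-60,0):u+60],(384,384),interpolation=cv2.INTER_CUBIC)
cv2.imwrite("pics/w2.png",cv2.resize(np.hstack([im,c]),(800,343))[:,:,::-1])
```

```text
{'eef_pos': array([0.5845492 , 0.23902416, 0.21858287]), 'tcp_rot': array([-3.13930617e+00, -3.07353962e-03, -3.34460845e-01]), 'ft_force': array([ 1.0253195 ,  0.80971504, -1.50302204]), 'wrist_torque': array([-0.00850271,  0.01540525, -0.01366164]), 'grip_width': 0.26709020618449963}
(np.float64(199.41111243991136), np.float64(205.49593365041628))
```

View pics/w2.png

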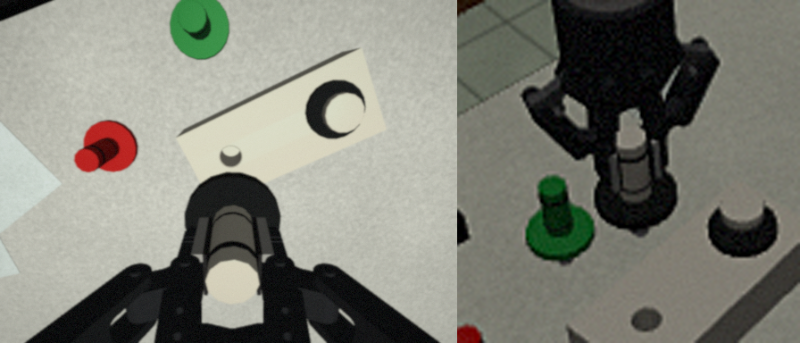

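The probe is held upright. Its well shows empty at (231,155), and the stopper hasn't moved. Next I carry it to a point 48 mm beside the port.

Emit:
apply_moves --increments '[[[0.134,0.435,0],[0,0,0],-1],[[0.268,0.87,0],[0,0,0],-1],[[0.268,0.87,0],[0,0,0],-1],[[0.268,0.87,0],[0,0,0],-1],[[0.268,0.87,0],[0,0,0],-1],[[0.268,0.87,0],[0,0,0],-1],[[0.268,0.87,0],[0,0,0],-1],[[0.268,0.87,0],[0,0,0],-1],[[0.268,0.87,0],[0,0,0],-1],[[0.268,0.87,0],[0,0,0],-1],[[0.268,0.87,0],[0,0,0],-1],[[0.268,0.87,0],[0,0,0],-1],[[0.134,0.435,0],[0,0,0],-1],[[0,0,0.6],[0,0,0],-1],[[0,0,0.6],[0,0,0],-1],[[0,0,0.4],[0,0,0],-1],[[0,0,0],[0,0,0],-1],[[0,0,0],[0,0,0],-1]]'

```text
time_s: 7.35
eef_pos: [0.5671, -0.1977, 0.1518]
tcp_rot: [-3.141, 0.002, -0.335]
ft_force: [-0.4, 0.7, -1.5]
grip_width: 0.267
grip_force: 59.0
```

Run:
```python
from h import *
o=observe();print({k:o[k] for k in("eef_pos","tcp_rot","ft_force","wrist_torque","grip_width")})
w=camera_info("wrist");P=np.array([.5846,-.1525,.072]);print(proj(w,P))
im=snapshot("wrist");t=snapshot("side")
cv2.imwrite("pics/w3.png",im[:,:,::-1])
print(blobs(im,(0,0,512,240),0,60,60))
cv2.imwrite("pics/s3.png",cv2.resize(t[110:230,230:390],(800,600),interpolation=cv2.INTER_CUBIC)[:,:,::-1])
```

```text
{'eef_pos': array([ 0.56712753, -0.19769811,  0.15181945]), 'tcp_rot': array([-3.14117087e+00,  2.20876408e-03, -3.34651190e-01]), 'ft_force': array([-0.40847419,  0.69133401, -1.5041594 ]), 'wrist_torque': array([-0.03820561, -0.02478319,  0.03351523]), 'grip_width': 0.2673622386738403}
(np.float64(194.31425460100093), np.float64(199.85275501426224))
[([260.0, 219.5], [48.3, 110.1], 90, 3341.0), ([197.7, 189.6], [19.5, 34.7], 118, 527.0), ([400.5, 154.9], [17.8, 20.6], 51, 287.0)]
```

View pics/w3.png

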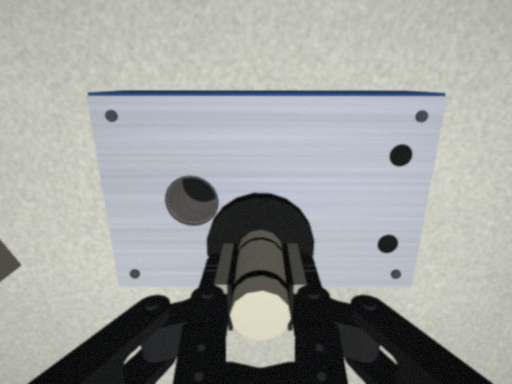

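View pics/s3.png

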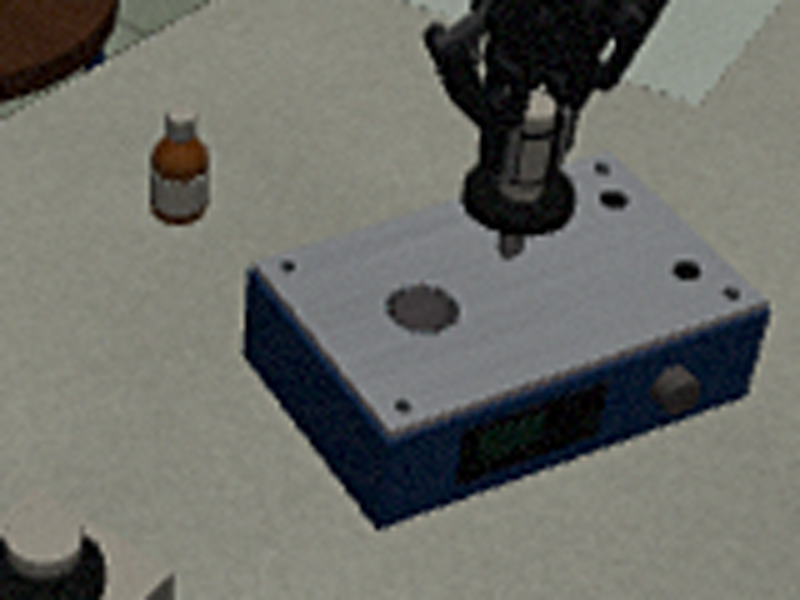

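The port's rim is centred at (192,200) in the wrist view, against (194,200) predicted. The side view shows the tip about 20 mm above the plate, beside the port. Lowering until it touches.

Emit:
apply_moves --increments '[[[0,0,0.2],[0,0,0],-1],[[0,0,0.2],[0,0,0],-1],[[0,0,0.06],[0,0,0],-1],[[0,0,0],[0,0,0],-1],[[0,0,0],[0,0,0],-1]]'

```text
time_s: 7.95
eef_pos: [0.5679, -0.198, 0.134]
tcp_rot: [-3.141, 0.0, -0.335]
ft_force: [0.2, -0.2, -1.1]
grip_width: 0.263
grip_force: 59.0
```

Emit:
apply_moves --increments '[[[0,0,0.025],[0,0,0],-1],[[0,0,0.025],[0,0,0],-1],[[0,0,0],[0,0,0],-1],[[0,0,0],[0,0,0],-1]]'

```text
time_s: 8.35
eef_pos: [0.5679, -0.198, 0.1322]
tcp_rot: [-3.142, -0.0, -0.335]
ft_force: [0.1, 0.1, -1.6]
grip_width: 0.268
grip_force: 58.9
```

Emit:
apply_moves --increments '[[[0,0,0.025],[0,0,0],-1],[[0,0,0],[0,0,0],-1],[[0,0,0],[0,0,0],-1]]'

```text
time_s: 8.65
eef_pos: [0.5679, -0.198, 0.1311]
tcp_rot: [-3.141, 0.0, -0.335]
ft_force: [0.9, 0.9, -0.7]
grip_width: 0.266
grip_force: 59.0
```

Emit:
apply_moves --increments '[[[0,0,0.025],[0,0,0],-1],[[0,0,0],[0,0,0],-1],[[0,0,0],[0,0,0],-1]]'

```text
time_s: 8.95
eef_pos: [0.5681, -0.1981, 0.1308]
tcp_rot: [-3.142, -0.001, -0.335]
ft_force: [-0.9, 1.2, 5.2]
grip_width: 0.265
grip_force: 59.4
```

The tip touched at z = 0.131, as predicted, with about 6 N. Starting the slide.

Emit:
apply_moves --increments '[[[0,-0.06,0],[0,0,0],-1],[[0,-0.1,0],[0,0,0],-1],[[0,-0.1,0],[0,0,0],-1],[[0,-0.1,0],[0,0,0],-1]]'

```text
time_s: 9.35
eef_pos: [0.5734, -0.1854, 0.1308]
tcp_rot: [3.14, -0.002, -0.334]
ft_force: [-1.4, -3.5, 4.8]
grip_width: 0.262
grip_force: 59.3
```

Emit:
apply_moves --increments '[[[0,-0.1,0],[0,0,0],-1],[[0,-0.1,0],[0,0,0],-1],[[0,-0.1,0],[0,0,0],-1],[[0,-0.1,0],[0,0,0],-1],[[0,0,0],[0,0,0],-1]]'

```text
time_s: 9.85
eef_pos: [0.5788, -0.1695, 0.1308]
tcp_rot: [3.141, -0.002, -0.334]
ft_force: [-0.5, -2.4, 6.4]
grip_width: 0.266
grip_force: 59.3
```

Emit:
apply_moves --increments '[[[0,-0.1,0],[0,0,0],-1],[[0,-0.1,0],[0,0,0],-1],[[0,-0.1,0],[0,0,0],-1],[[0,0,0],[0,0,0],-1]]'

```text
time_s: 10.25
eef_pos: [0.5815, -0.1566, 0.1294]
tcp_rot: [-3.14, 0.002, -0.334]
ft_force: [-0.2, -0.5, -0.9]
grip_width: 0.264
grip_force: 58.7
```

Emit:
apply_moves --increments '[[[0,-0.1,0],[0,0,0],-1],[[0,-0.05,0],[0,0,0],-1],[[0,0,0],[0,0,0],-1],[[0,0,0],[0,0,0],-1]]'

```text
time_s: 10.65
eef_pos: [0.5838, -0.1522, 0.13]
tcp_rot: [-3.141, 0.0, -0.335]
ft_force: [0.5, 0.5, -0.9]
grip_width: 0.265
grip_force: 58.8
```

Run:
```python
from h import *
o=observe();print({k:o[k] for k in("eef_pos","tcp_rot","ft_force","wrist_torque")})
t=snapshot("side");im=snapshot("wrist")
c=cv2.resize(t[110:220,250:360],(384,384),interpolation=cv2.INTER_CUBIC)
cv2.imwrite("pics/s4.png",cv2.resize(np.hstack([im,c]),(800,343))[:,:,::-1])
```

```text
{'eef_pos': array([ 0.58377301, -0.15221457,  0.13004348]), 'tcp_rot': array([-3.14149699e+00,  1.78765063e-04, -3.34503028e-01]), 'ft_force': array([ 0.48863525,  0.53482464, -0.86537318]), 'wrist_torque': array([0.01571475, 0.03444823, 0.02081048])}
```

View pics/s4.png

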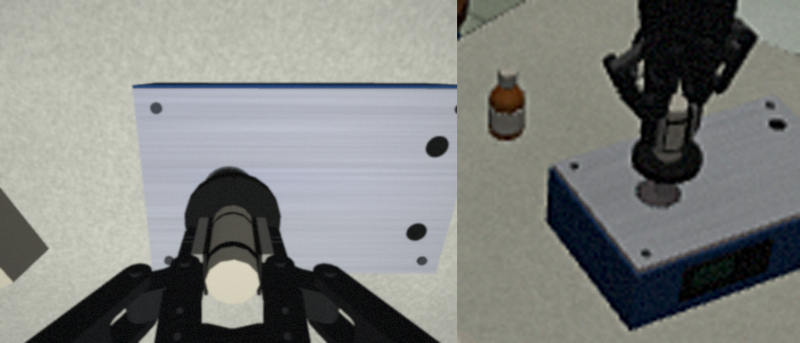

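The upward force vanished, and both views show the tip over the port. Lowering it now.

Emit:
apply_moves --increments '[[[0,0,0.1],[0,0,0],-1],[[0,0,0.2],[0,0,0],-1],[[0,0,0],[0,0,0],-1]]'

```text
time_s: 11.05
eef_pos: [0.5828, -0.152, 0.1167]
tcp_rot: [-3.141, 0.002, -0.335]
ft_force: [-0.5, -0.9, -2.1]
grip_width: 0.267
grip_force: 58.7
```

Emit:
apply_moves --increments '[[[0,0,0.2],[0,0,0],-1],[[0,0,0.2],[0,0,0],-1],[[0,0,0.12],[0,0,0],-1],[[0,0,0],[0,0,0],-1],[[0,0,0],[0,0,0],-1]]'

```text
time_s: 11.55
eef_pos: [0.5837, -0.1523, 0.0971]
tcp_rot: [-3.141, 0.0, -0.335]
ft_force: [0.1, -0.4, -0.5]
grip_width: 0.262
grip_force: 58.8
```

Emit:
apply_moves --increments '[[[0,0,0.03],[0,0,0],-1],[[0,0,0.03],[0,0,0],-1],[[0,0,0],[0,0,0],-1],[[0,0,0],[0,0,0],-1]]'

```text
time_s: 11.95
eef_pos: [0.5839, -0.1523, 0.095]
tcp_rot: [-3.142, -0.0, -0.335]
ft_force: [0.0, -0.6, -1.6]
grip_width: 0.263
grip_force: 58.8
```

Emit:
apply_moves --increments '[[[0,0,0.03],[0,0,0],-1],[[0,0,0],[0,0,0],-1],[[0,0,0],[0,0,0],-1]]'

```text
time_s: 12.25
eef_pos: [0.5839, -0.1524, 0.0949]
tcp_rot: [3.142, -0.001, -0.335]
ft_force: [-3.2, 1.4, 8.7]
grip_width: 0.264
grip_force: 60.0
```

The collar is seated. Releasing and backing straight up.

Emit:
apply_moves --increments '[[[0,0,0],[0,0,0],-0.2],[[0,0,0],[0,0,0],0.2],[[0,0,0],[0,0,0],1],[[0,0,0],[0,0,0],1],[[0,0,0],[0,0,0],1],[[0,0,0],[0,0,0],1],[[0,0,0],[0,0,0],1],[[0,0,-0.3],[0,0,0],1],[[0,0,-0.6],[0,0,0],1],[[0,0,-0.9],[0,0,0],1],[[0,0,-0.9],[0,0,0],1],[[0,0,-0.5],[0,0,0],1],[[0,0,0],[0,0,0],1],[[0,0,0],[0,0,0],1]]'

```text
time_s: 13.65
eef_pos: [0.5839, -0.1523, 0.2223]
tcp_rot: [-3.142, -0.001, -0.335]
ft_force: [-0.6, 0.0, -0.8]
grip_width: 1.001
grip_force: 0.0
```

Run:
```python
from h import *
o=observe();print({k:o[k] for k in("time_s","eef_pos","ft_force","grip_width")})
t=snapshot("side");im=snapshot("wrist")
c=cv2.resize(t[120:280,180:340],(384,384),interpolation=cv2.INTER_CUBIC)
cv2.imwrite("pics/s5.png",cv2.resize(np.hstack([im,c]),(800,343))[:,:,::-1])
```

```text
{'time_s': 13.65, 'eef_pos': array([ 0.58385132, -0.15232656,  0.22234051]), 'ft_force': array([-0.5617466 ,  0.00201065, -0.81863683]), 'grip_width': 1.0005984490564206}
```

View pics/s5.png

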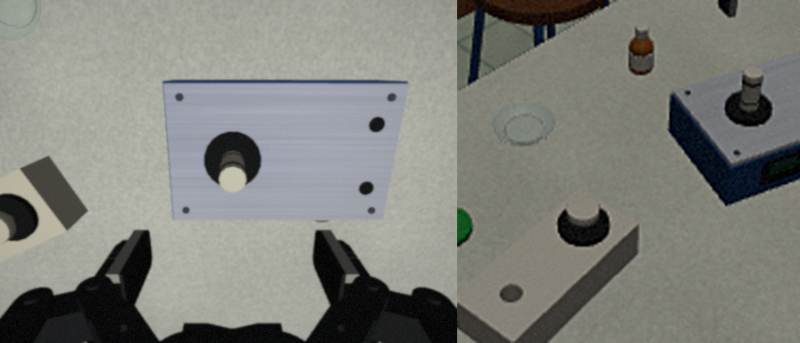

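The probe stands upright with its collar flat over the port, at (232,158) in the wrist half of the picture and (748,105) in the side half. The stopper is still in the rack, and the gripper is clear.

```bash
python3 -c "
from rig import close_job
print(close_job())"
```

```text
the job is handed in; nothing more can be done
None
```

The probe was set down about 48 mm beside the port, slid across the plate into it, seated with its collar flat and released; the stopper was left in the rack, and the job was handed in at about 14 s, though no verdict came back.

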